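Find the spare-parts tin whose lid rocks and press it home

ROBOT

A 6-joint arm with a two-finger parallel gripper is mounted at the origin on the work surface. World frame = base frame: x ahead of the robot, y to its left, z up, the work surface at z = 0. Lengths are in m, angles in degrees, forces in N, time in s.
With the tool pointing down it reaches from about 0.3 to 0.75 m from the base axis. Payload 8.5 kg.
Tool frame: the origin (TCP) lies at the very end of the fingers, on their centre line; the grasp point (between the pads) lies 19 mm behind it; x points along the fingers, y is the direction in which the jaws open and shut, and the axes are right-handed (so a half turn about x gives the same grasp; the last joint's range is limited). The gripper opens to 85 mm and grips with 20 to 120 N. Pads are 22 mm wide; open, the fingers measure 114 mm over their backs; the gripper's body (76 mm by 85 mm) begins 54 mm behind the grasp point. The pads swing forward as they close: fully open they stand 13 mm farther back than shut.
Start: joints at [61.518, 21.807, 74.336, -0, 83.858, -12.336], TCP at [0.153, 0.528, 0.231] pointing down, gripper open.
Joint ranges: [-178.18, 178.18], [-50.72, 133.34], [12.68, 142.11], [-81.47, 261.47], [9.98, 163.14], [-165.26, 165.26]. Speed limits (degrees/s): [136.94, 136.94, 180, 180, 180, 180].

INTERFACE

Orientations are given as a 3x3 rotation matrix whose columns are the frame's x, y, z axes.
In Python, from rig import env, eyes, close_job gives the robot as it stands.
- The arm moves only by the shell command python3 -m pendant 'ROWS' [OPENING] [FORCE]. ROWS is a JSON object of lists of equal length, an entry for each row: "travel": the shift along the world's x, y, z in mm, a list of three; "delta_rot": the turn, a rotation vector about the world's x, y, z in rad, a list of three. In form: {"travel": [[x, y, z], ...], "delta_rot": [[wx, wy, wz], ...]}. A call has 1 to 20 rows; each row shifts and turns the commanded pose from where the row before left it; what a row does not reach is not made up. A row lasts 1/12 s, in which the tool goes at most 41.7 mm and 7.16 degrees, less where a joint would pass 70% of its speed; a pose out of reach is approached as far as the arm can. A call with a gripper value outside its range is refused whole. OPENING is the finger opening in mm, from 0 to 85.4, set as the call begins (- or left out, the last holds). The fingers move at their own pace and stop on an object; FORCE is the grip in N (left out, the last holds). Time passes only in rows, so rows that do not move let the fingers close. It gives the time, the measured TCP pose, the force and the opening at its end, in the units of the state.
- env.observe(): the state, without advancing time (a new reading comes with each control period).
- eyes.get_image(name): name is "side" or "top"; returns the picture (384x512x3 uint8, red, green, blue); there is no depth.
- eyes.camera_model(name): a dict with "vfov" (degrees; the focal length in pixels is half the picture's height over the tangent of half this angle, whatever the lens; pixels are square), "cx", "cy" (the principal point, pixels), "pose" (4x4, takes a point from camera to world coordinates). Camera axes: x right, y up, looking along -z (the intrinsics and any distortion apply to the point x, -y, -z); pixel columns grow to the right and rows downward; lengths in m; the calibration is good to about 2 mm. A picture is of the moment at which its call begins. camera_model takes no time and is no camera call.
- close_job(): hands the job in, once; it reports no verdict.
The state is a dict: "time_s": time; "q": joint angles; "qvel": joint speeds; "joint_efforts": joint torques, N m; "position": TCP position; "tool_rot": TCP orientation; "ft_force": force on the tool from outside, world axes, zero at the start; "wrist_torque": the same for the moment, N m; "grip_width": finger opening in m.
Only numpy, scipy, OpenCV 4.12 (cv2) and the standard library are available. Lean on these libraries where they do the work, as an engineer would, in place of code of your own. Each camera call takes 0.05 s, during which the arm holds its last target. There are 200 camera calls.

TASK

One of the six small tins in the optician's parts tray has a lid that is not pushed fully on, though all six look alike. Press lightly with the fingertips near the edges of the lids to find the one that rocks, then press that lid down, firmly but without a hard shove, until it is fully home and level. Only press: pull no lid up, pick nothing up, and leave the other things around the tins where they lie.

Things in the scene. Friction and masses are not known exactly. Their poses are not given: they have to be found in the camera images.
- tray: grey plastic parts tray, fixed, 204 mm along x, 284 mm along y; origin at the centre of its underside, deck 20 mm and rim 26 mm above the desk. Six round slip-lid tins, fixed in its wells: rows at x = -54 and +54 mm, columns at y = 88, 0, -88 mm. Lids: flat, 62 mm across, 12 mm skirt, tops 43 to 49 mm above the desk at random; neither height nor looks tell the loose one.
- place_1 (a point): centre of the lid in the near (-x) row, left (+y) end of the tray, 46 mm above the desk (the lid's own top lies within 3 mm of this height). Axes are those of the tray. Any of the six may be the loose one.
- place_2 (a point): centre of the lid in the near row, middle of the tray, 46 mm above the desk (the lid's own top lies within 3 mm of this height). Axes are those of the tray. Any of the six may be the loose one.
- place_3 (a point): centre of the lid in the near row, right (-y) end of the tray, 46 mm above the desk (the lid's own top lies within 3 mm of this height). Axes are those of the tray. Any of the six may be the loose one.
- place_4 (a point): centre of the lid in the far (+x) row, left end of the tray, 46 mm above the desk (the lid's own top lies within 3 mm of this height). Axes are those of the tray. Any of the six may be the loose one.
- place_5 (a point): centre of the lid in the far row, middle of the tray, 46 mm above the desk (the lid's own top lies within 3 mm of this height). Axes are those of the tray. Any of the six may be the loose one.
- place_6 (a point): centre of the lid in the far row, right end of the tray, 46 mm above the desk (the lid's own top lies within 3 mm of this height). Axes are those of the tray. Any of the six may be the loose one.
- loose_lid (a joint): how far the loose lid, wherever it stands, has gone down since the start, in m: 0 at the start, 0.006 fully home (it may read up to 0.0065); negative: pulled up. Friction holds it where it is left; pressed at its middle it moves at about 7 N, and 10 to 20 N seat it surely. The five other lids are home already and do not give at all.
- lid_rock_x (a joint): rocking of the loose lid about the tray's x direction, in rad: 0 when level, up to 0.12 either way. While the lid is not home, 2 to 5 N near its edge rock it by 0.05 to 0.12 (the edge gives 1.5 to 3.5 mm); let go, it springs back level. Once home it no longer rocks.
- lid_rock_y (a joint): rocking of the loose lid about the tray's y direction, in rad: 0 when level, up to 0.12 either way. While the lid is not home, 2 to 5 N near its edge rock it by 0.05 to 0.12 (the edge gives 1.5 to 3.5 mm); let go, it springs back level. Once home it no longer rocks.
- screwdriver: optician's screwdriver, 125 mm long, lying in the tool channel in the middle of the tray, handle 10 mm square; origin on the underside near its middle. Not to be disturbed.
- spray: upright bottle of lens cleaner, 32 mm across and 92 mm tall, standing beside the tray; origin at the centre of its foot. Not to be disturbed.
- trial_lens: round trial lens in a metal rim, 38 mm across, 5 mm thick, with a small tab, lying flat beside the tray; origin at the centre of its underside. Not to be disturbed.
- pliers: adjusting pliers, 130 mm long, 58 mm across the handles, 12 mm high, lying beside the tray; origin near the pivot, on the underside. Not to be disturbed.
- glasses_case: dark spectacle case, 64 x 162 mm, 43 mm high; origin at the centre of its underside. Not to be disturbed.
- glasses: black spectacles standing on rims and temple tips, 140 mm wide, 140 mm deep, 41 mm high; origin under the bridge. Not to be disturbed.
- ruler: white ruler 32 x 165 mm, 4 mm thick, lying flat; origin at the centre of its underside. Not to be disturbed.

How it is judged (in metres and radians):
On the way, in this order (a step that is already met when the one before it is completed fails the run):
1. the loose lid is rocked by a press near its edge (more than 0.05 rad) ((value of joint any of lid_rock_x, lid_rock_y above 0.05 rad or value of joint any of lid_rock_x, lid_rock_y below -0.05 rad)), for 0.05 s.
2. the loose lid is pressed home (at least 4.8 of 6 mm down) and level within 0.03 rad (value of joint loose_lid above 0.0048 m and not (value of joint any of lid_rock_x, lid_rock_y above 0.03 rad or value of joint any of lid_rock_x, lid_rock_y below -0.03 rad)), for 0.2 s.
At the end, for the whole second after the job is handed in: The loose lid has gone down at least 4.8 of its 6 mm, is level within 0.03 rad and at rest, and each of the seven tools and things around the tins lies within 15 mm of where it was (all of step 2 and velocity of joint loose_lid below 0.005 m/s and distance of each of screwdriver, spray, trial_lens, pliers, glasses_case, glasses, ruler from where it was at the start of the episode below 0.015 m); the robot touches nothing.
It fails at once if the loose lid is pulled up more than 2 mm (value of joint loose_lid below -0.002 m).
It fails at once if something is pressed with more than 45 N, which would dent a lid (contact force between the fingers and anything else above 45 N).
It fails at once if one of the tools or other things around the tins is moved by more than 15 mm, or picked up (distance of any of screwdriver, spray, trial_lens, pliers, glasses_case, glasses, ruler from where it was at the start of the episode above 0.015 m).
It also fails if it takes over 64 s, if anything falls off the work surface, if the arm or the gripper's body presses on something with over 40 N, if the wrist force passes 120 N, or if a joint passes its speed limit or range.

## Working session

There is one attempt and no reset: what is moved stays moved. The work goes in short steps, Python scripts to look and compute and a shell command to move; the robot and the scene stay as the last step left them, time stands still between calls to the robot, and variables do not carry over. Pictures are saved under pics/ and viewed, about 8 in all and at most 12, crops included, and the job is handed in when it is done.

```bash
mkdir -p pics; ls
python3 - <<'E'
from rig import env, eyes
import cv2
for n in("top","side"):
    im=eyes.get_image(n); cv2.imwrite(f"pics/{n}0.png",im[:,:,::-1]); print({k:(v.tolist() if hasattr(v,'tolist') else v) for k,v in eyes.camera_model(n).items()})
s=env.observe(); print({k:s[k] for k in("time_s","position","tool_rot","ft_force","grip_width")})
E
```

```text
pics
{'vfov': 42.51484757438618, 'cx': 254.73205337654116, 'cy': 177.6751740646396, 'pose': [[0.012693212128803678, 0.9784866079770083, -0.20591949974565665, 0.2101543436581461], [-0.9999180902865819, 0.012759228546554445, -0.0010073750702123466, -0.011237369904102151], [0.0016416709440343243, 0.20591541976390473, 0.9785684160139068, 1.7008938355210252], [0.0, 0.0, 0.0, 1.0]]}
{'vfov': 53.02029205524092, 'cx': 253.73940015952897, 'cy': 192.05112603650406, 'pose': [[0.8998802638823888, 0.29675756960207866, -0.3196098489703183, 0.21694383370859502], [-0.43603422715105494, 0.628065126348241, -0.6445217993349412, -0.7186644146227567], [0.009469077449489443, 0.719353280349117, 0.6945798691462488, 0.8387280882237338], [0.0, 0.0, 0.0, 1.0]]}
{'time_s': 0.1, 'position': array([0.15283274, 0.52807651, 0.23078737]), 'tool_rot': array([[-5.97486109e-04,  2.78079275e-01,  9.60557942e-01],
       [-1.13339355e-03,  9.60557308e-01, -2.78079797e-01],
       [-9.99999179e-01, -1.25483899e-03, -2.58746391e-04]]), 'ft_force': array([-0.41540983, -0.13758088,  0.15617609]), 'grip_width': 0.08514996555372377}
```

View pics/top0.png

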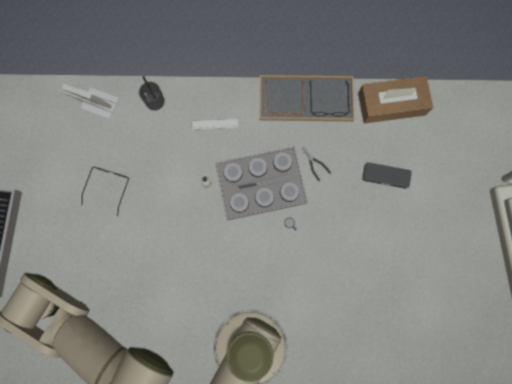

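View pics/side0.png

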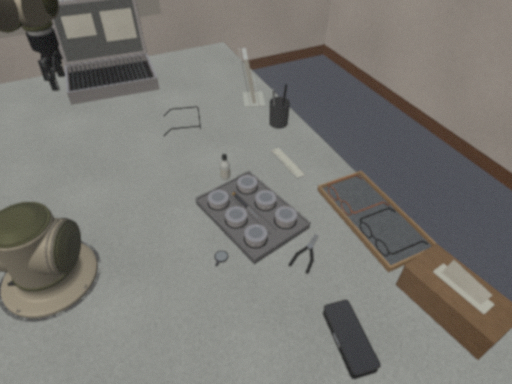

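Top view: tray centred at about (261,184), with far lids at (233,172), (258,167) and (283,161), and near lids at (239,202), (265,197) and (289,191). The spray is at (206,181), the lens at (290,223) and the pliers at (316,165). The side view shows the same lids, from (218,199) to (285,216).

```bash
cat > h.py <<'E'
import numpy as np, cv2
from scipy.optimize import least_squares
from rig import env, eyes
def proj(n,P):
    m=eyes.camera_model(n); T=np.linalg.inv(np.array(m["pose"])); f=192/np.tan(np.radians(m["vfov"])/2)
    c=np.atleast_2d(P)@T[:3,:3].T+T[:3,3]
    return np.c_[m["cx"]-f*c[:,0]/c[:,2], m["cy"]+f*c[:,1]/c[:,2]]
def ray(n,uv,z):
    return least_squares(lambda p:(proj(n,np.array([[p[0],p[1],z]]))-uv)[0],[.5,0]).x
L=np.array([[-.054,.088],[-.054,0],[-.054,-.088],[.054,.088],[.054,0],[.054,-.088]])
def lids(p,z=.046):
    c,s=np.cos(p[2]),np.sin(p[2]); return np.c_[L@np.array([[c,s],[-s,c]])+p[:2],np.full(6,z)]
E
python3 - <<'E'
from h import *
g={"top":[(239,202),(265,197),(289,191),(233,172),(258,167),(283,161)],"side":[(218,199),(236,216),(256,235),(247,183),(265,200),(285,216)]}
uv={}
for n in g:
    im=cv2.imread(f"pics/{n}0.png"); 
    x0,y0=(195,140) if n=="top" else (185,150); 
    crop=cv2.resize(im[y0:y0+100,x0:x0+133],None,fx=6,fy=6,interpolation=cv2.INTER_CUBIC); cv2.imwrite(f"pics/c_{n}.png",crop)
    b=im.astype(int); o=[]
    for u,v in g[n]:
        r=10
        p=b[v-r:v+r+1,u-r:u+r+1]; w=(p[:,:,0]-p[:,:,2]>12)   # bluish lid
        yy,xx=np.nonzero(w); o.append((u-r+xx.mean(),v-r+yy.mean()) if len(xx)>20 else (u,v)); print(n,len(xx),np.round(o[-1],1))
    uv[n]=np.array(o)
for ns in(["top"],["side"],["top","side"]):
    r=least_squares(lambda p:np.concatenate([(proj(n,lids(p))-uv[n]).ravel() for n in ns]),[.5,0,.1]); print(ns,r.x,np.round(r.fun.reshape(-1,2),1).tolist())
E
```

```text
top 0 [239 202]
top 0 [265 197]
top 0 [289 191]
top 0 [233 172]
top 0 [258 167]
top 0 [283 161]
side 0 [218 199]
side 0 [236 216]
side 0 [256 235]
side 0 [247 183]
side 0 [265 200]
side 0 [285 216]
['top'] [ 0.54510465 -0.03177333  0.22651111] [[0.3, 0.2], [-0.4, -0.2], [0.8, 0.4], [-0.2, -0.2], [-0.2, -0.5], [-0.3, 0.3]]
['side'] [ 0.54702049 -0.0362801   0.23030663] [[-0.5, -0.3], [-0.2, 0.1], [-0.2, 0.3], [-0.3, 0.0], [0.4, -1.0], [0.8, 0.6]]
['top', 'side'] [ 0.5464884  -0.03398346  0.22879805] [[1.0, -0.1], [0.3, -0.6], [1.5, -0.1], [0.4, -0.5], [0.4, -0.8], [0.3, -0.2], [-0.9, -0.8], [-0.7, -0.4], [-0.8, -0.2], [-0.8, -0.4], [-0.1, -1.4], [0.2, 0.1]]
```

View pics/c_top.png

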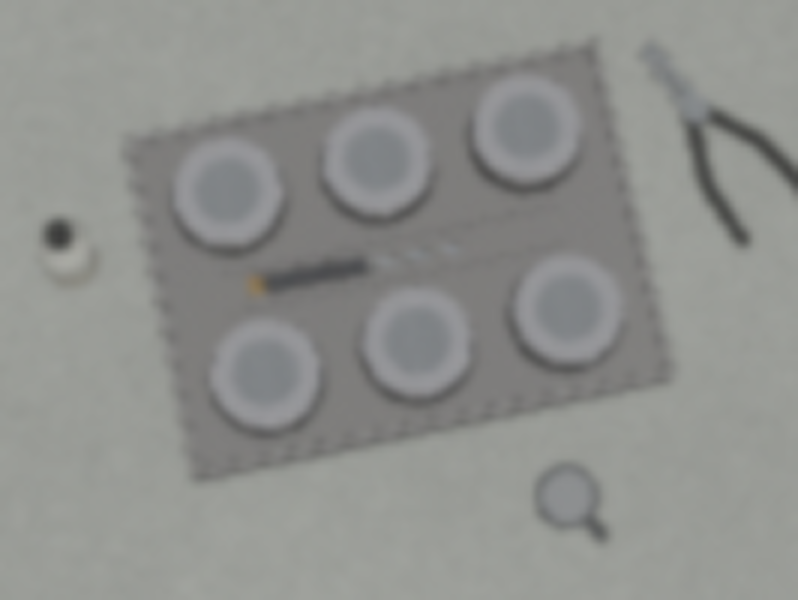

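The crop gives refined lid centres, taken as crop px/6 + (195,140). Next I'll refit the tray pose with these and compute the press points.

```bash
cat > ok.py <<'E'
import sys; from rig import env
s=env.observe(); f=s["ft_force"]; t=s["wrist_torque"]; print("t%.2f"%s["time_s"],"p",(s["position"]*1e3).round(2),"F",f.round(2),"T",t.round(2),"w%.1f"%(s["grip_width"]*1e3))
sys.exit(len(sys.argv)>1 and abs(f[2])>float(sys.argv[1]))
E
python3 - <<'E'
from h import *
c=np.array([(265,375),(417,343),(568,308),(228,193),(377,162),(527,131)])/6+[194.6,139.6]
sd=np.array([(218,199),(236,216),(256,235),(247,183),(265,200),(285,216)])
f=lambda p:np.concatenate([2*(proj("top",lids(p))-c).ravel(),(proj("side",lids(p))-sd).ravel()])
r=least_squares(f,[.5,0,.1]); p=r.x; print(p,np.round(r.fun.reshape(-1,2),1).tolist())
ex=np.array([np.cos(p[2]),np.sin(p[2])])
for i,l in enumerate(lids(p)): print(i+1,(l[:2]*1e3).round(1),"edge",((l[:2]-.025*ex)*1e3).round(1))
print("spray",ray("top",np.array([204.7,182.]),.03),"yaw",np.degrees(p[2]))
E
```

```text
[ 0.54600345 -0.03153577  0.2268773 ] [[0.9, -0.3], [0.9, -0.5], [1.0, 0.3], [0.2, -0.4], [0.6, -0.6], [0.4, -0.8], [-1.4, -1.4], [-1.3, -0.9], [-1.5, -0.8], [-1.2, -0.9], [-0.6, -1.9], [-0.4, -0.4]]
1 [473.6  42.1] edge [449.2  36.4]
2 [493.4 -43.7] edge [469.  -49.3]
3 [ 513.2 -129.4] edge [ 488.8 -135.1]
4 [578.8  66.4] edge [554.5  60.7]
5 [598.6 -19.4] edge [574.3 -25. ]
6 [ 618.4 -105.1] edge [ 594.1 -110.8]
spray [0.54424875 0.16302206] yaw 12.999111978577705
```

```bash
python3 -m pendant '{"travel":[[18.5,-30.7,0],[18.5,-30.7,0],[18.5,-30.7,0],[18.5,-30.7,0],[18.5,-30.7,0],[18.5,-30.7,0],[18.5,-30.7,0],[18.5,-30.7,0],[18.5,-30.7,0],[18.5,-30.7,0],[18.5,-30.7,0],[18.5,-30.7,0],[18.5,-30.7,0],[18.5,-30.7,0],[18.5,-30.7,0],[18.5,-30.7,0],[0,0,-33],[0,0,-33],[0,0,-33],[0,0,-33]],"delta_rot":[[0,0,0.032],[0,0,0.032],[0,0,0.032],[0,0,0.032],[0,0,0.032],[0,0,0.032],[0,0,0.032],[0,0,0.032],[0,0,0.032],[0,0,0.032],[0,0,0.032],[0,0,0.032],[0,0,0.032],[0,0,0.032],[0,0,0.032],[0,0,0.032],[0,0,0],[0,0,0],[0,0,0],[0,0,0]]}' 0 20; python3 -m pendant '{"travel":[[0,0,-20],[0,0,-10],[0,0,0],[0,0,0],[0,0,0]],"delta_rot":[[0,0,0],[0,0,0],[0,0,0],[0,0,0],[0,0,0]]}'; python3 ok.py
python3 - <<'E'
from h import *
s=env.observe(); print(s["tool_rot"].round(3).tolist())
a=eyes.get_image("side")[140:260,170:330,::-1]; b=eyes.get_image("top")[130:230,195:328,::-1]
cv2.imwrite("pics/s1.png",cv2.resize(a,None,fx=5,fy=5,interpolation=cv2.INTER_CUBIC))
print(proj("side",s["position"]),proj("top",s["position"]))
E
```

```text
time_s: 1.77
position: [0.4487, 0.0369, 0.0979]
tool_rot: [[0.0, -0.228, 0.974], [-0.0, 0.974, 0.228], [-1.0, -0.0, 0.0]]
ft_force: [0.7, 0.1, 0.3]
grip_width: -0.0003
time_s: 2.18
position: [0.4494, 0.037, 0.0701]
tool_rot: [[0.001, -0.228, 0.974], [-0.0, 0.974, 0.228], [-1.0, -0.001, 0.001]]
ft_force: [0.6, -0.3, 0.2]
grip_width: -0.0002
t2.18 p [449.41  37.02  70.08] F [ 0.56 -0.32  0.23] T [-0.01 -0.02  0.01] w-0.2
[[0.001, -0.228, 0.974], [-0.0, 0.974, 0.228], [-1.0, -0.001, 0.001]]
[[208.89783302 195.32978076]] [[240.36560675 208.00032798]]
```

View pics/s1.png

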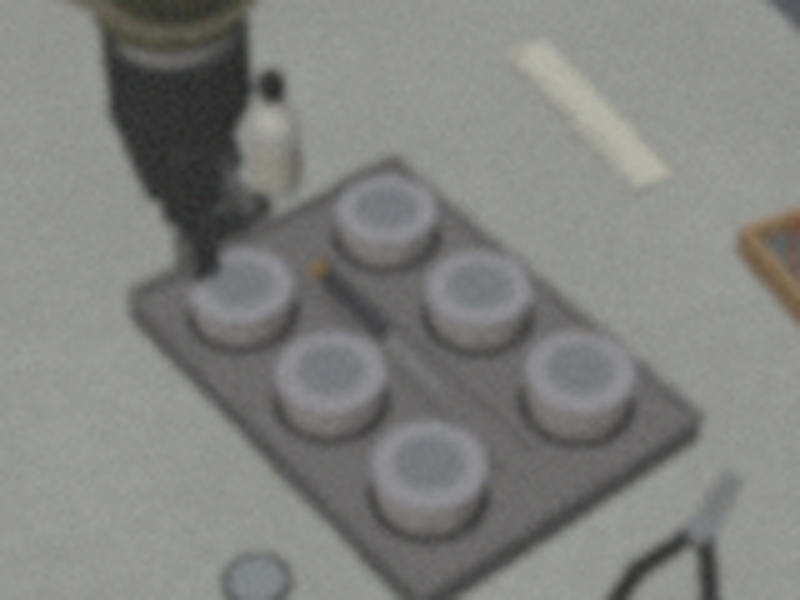

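The closed fingertips are above the near edge of lid 1, at crop (205,275), while its lid centre is at (242,285). That matches the prediction, so I'll start a guarded descent.

```bash
python3 -m pendant '{"travel":[[0,0,-10],[0,0,-8],[0,0,0],[0,0,0]],"delta_rot":[[0,0,0],[0,0,0],[0,0,0],[0,0,0]]}' >/dev/null; python3 ok.py 2 &&
python3 -m pendant '{"travel":[[0,0,-1],[0,0,-1],[0,0,0]],"delta_rot":[[0,0,0],[0,0,0],[0,0,0]]}' >/dev/null; python3 ok.py 2 &&
python3 -m pendant '{"travel":[[0,0,-0.5],[0,0,0]],"delta_rot":[[0,0,0],[0,0,0]]}' >/dev/null; python3 ok.py 2 &&
python3 -m pendant '{"travel":[[0,0,-0.5],[0,0,0]],"delta_rot":[[0,0,0],[0,0,0]]}' >/dev/null; python3 ok.py 2 &&
python3 -m pendant '{"travel":[[0,0,-0.5],[0,0,0]],"delta_rot":[[0,0,0],[0,0,0]]}' >/dev/null; python3 ok.py 2 &&
python3 -m pendant '{"travel":[[0,0,-0.5],[0,0,0]],"delta_rot":[[0,0,0],[0,0,0]]}' >/dev/null; python3 ok.py 2 &&
python3 -m pendant '{"travel":[[0,0,-0.5],[0,0,0]],"delta_rot":[[0,0,0],[0,0,0]]}' >/dev/null && python3 ok.py 2 &&
python3 -m pendant '{"travel":[[0,0,-0.5],[0,0,0]],"delta_rot":[[0,0,0],[0,0,0]]}' >/dev/null && python3 ok.py 2 &&
python3 -m pendant '{"travel":[[0,0,-0.5],[0,0,0]],"delta_rot":[[0,0,0],[0,0,0]]}' >/dev/null && python3 ok.py 2 &&
python3 -m pendant '{"travel":[[0,0,-0.5],[0,0,0]],"delta_rot":[[0,0,0],[0,0,0]]}' >/dev/null && python3 ok.py 2
```

```text
t2.62 p [448.86  37.11  51.36] F [-0.34 -0.11 -0.24] T [ 0.03  0.07 -0.01] w-0.2
t2.62 p [448.86  37.11  51.36] F [-0.34 -0.11 -0.24] T [ 0.03  0.07 -0.01] w-0.2
t2.62 p [448.86  37.11  51.36] F [-0.34 -0.11 -0.24] T [ 0.03  0.07 -0.01] w-0.2
t2.62 p [448.86  37.11  51.36] F [-0.34 -0.11 -0.24] T [ 0.03  0.07 -0.01] w-0.2
t2.62 p [448.86  37.11  51.36] F [-0.34 -0.11 -0.24] T [ 0.03  0.07 -0.01] w-0.2
t2.62 p [448.86  37.11  51.36] F [-0.34 -0.11 -0.24] T [ 0.03  0.07 -0.01] w-0.2False
False
False
False
False
False
```

```bash
sed -i 's/^sys.exit.*/sys.exit(int(len(sys.argv)>1 and abs(f[2])>float(sys.argv[1])))/' ok.py
python3 -m pendant '{"travel":[[0,0,-1],[0,0,-1],[0,0,0]],"delta_rot":[[0,0,0],[0,0,0],[0,0,0]]}' >/dev/null && python3 ok.py 2 &&
python3 -m pendant '{"travel":[[0,0,-0.5],[0,0,0]],"delta_rot":[[0,0,0],[0,0,0]]}' >/dev/null && python3 ok.py 2 &&
python3 -m pendant '{"travel":[[0,0,-0.5],[0,0,0]],"delta_rot":[[0,0,0],[0,0,0]]}' >/dev/null && python3 ok.py 2 &&
python3 -m pendant '{"travel":[[0,0,-0.5],[0,0,0]],"delta_rot":[[0,0,0],[0,0,0]]}' >/dev/null && python3 ok.py 2 &&
python3 -m pendant '{"travel":[[0,0,-0.5],[0,0,0]],"delta_rot":[[0,0,0],[0,0,0]]}' >/dev/null && python3 ok.py 2 &&
python3 -m pendant '{"travel":[[0,0,-0.5],[0,0,0]],"delta_rot":[[0,0,0],[0,0,0]]}' >/dev/null && python3 ok.py 2 &&
python3 -m pendant '{"travel":[[0,0,-0.5],[0,0,0]],"delta_rot":[[0,0,0],[0,0,0]]}' >/dev/null && python3 ok.py 2 &&
python3 -m pendant '{"travel":[[0,0,-0.5],[0,0,0]],"delta_rot":[[0,0,0],[0,0,0]]}' >/dev/null && python3 ok.py 2 &&
python3 -m pendant '{"travel":[[0,0,-0.5],[0,0,0]],"delta_rot":[[0,0,0],[0,0,0]]}' >/dev/null && python3 ok.py 2
```

```text
t2.87 p [449.    37.07  49.45] F [ 0.86  0.02 -0.31] T [0.03 0.04 0.02] w0.0
t3.03 p [448.96  37.08  48.88] F [-0.23 -0.67 -0.49] T [0.01 0.06 0.03] w0.0
t3.20 p [448.93  37.1   48.3 ] F [-0.21  0.03  0.01] T [-0.    0.03  0.  ] w-0.3
t3.37 p [448.9   37.09  47.74] F [-0.18  0.53 -1.2 ] T [ 0.03  0.   -0.02] w-0.3
t3.53 p [448.93  37.08  47.26] F [0.24 0.93 0.14] T [-0.01  0.01  0.03] w-0.2
t3.70 p [448.89  37.1   46.74] F [-0.14 -0.48  0.2 ] T [-0.01  0.03  0.  ] w-0.1
t3.87 p [448.91  37.1   46.24] F [ 0.07 -0.33 -0.25] T [ 0.04 -0.01  0.05] w-0.2
t4.03 p [448.9   37.11  45.75] F [0.19 0.33 0.11] T [ 0.02 -0.07  0.01] w0.1
t4.20 p [448.92  37.07  45.26] F [-0.18  0.98  0.48] T [-0.05 -0.02  0.05] w-0.1
```

```bash
python3 -m pendant '{"travel":[[0,0,-0.5],[0,0,0]],"delta_rot":[[0,0,0],[0,0,0]]}' >/dev/null && python3 ok.py 2 &&
python3 -m pendant '{"travel":[[0,0,-0.5],[0,0,0]],"delta_rot":[[0,0,0],[0,0,0]]}' >/dev/null && python3 ok.py 2 &&
python3 -m pendant '{"travel":[[0,0,-0.5],[0,0,0]],"delta_rot":[[0,0,0],[0,0,0]]}' >/dev/null && python3 ok.py 2 &&
python3 -m pendant '{"travel":[[0,0,-0.5],[0,0,0]],"delta_rot":[[0,0,0],[0,0,0]]}' >/dev/null && python3 ok.py 2 &&
python3 -m pendant '{"travel":[[0,0,-0.5],[0,0,0]],"delta_rot":[[0,0,0],[0,0,0]]}' >/dev/null && python3 ok.py 2 &&
python3 -m pendant '{"travel":[[0,0,-0.5],[0,0,0]],"delta_rot":[[0,0,0],[0,0,0]]}' >/dev/null && python3 ok.py 2 &&
python3 -m pendant '{"travel":[[0,0,-0.5],[0,0,0]],"delta_rot":[[0,0,0],[0,0,0]]}' >/dev/null && python3 ok.py 2
```

```text
t4.37 p [448.88  37.09  44.73] F [-0.98 -1.23 -0.26] T [-0.    0.01 -0.01] w-0.1
t4.53 p [448.91  37.1   44.27] F [ 1.55 -1.25  0.28] T [ 0.01  0.03 -0.03] w-0.0
t4.70 p [448.9   37.11  43.74] F [ 0.41 -0.12 -0.43] T [-0.08 -0.05  0.02] w-0.1
t4.87 p [448.93  37.1   43.64] F [-1.51  0.16  5.48] T [-0.    0.19 -0.04] w0.1
```

Lid 1 is rigid: 5.5 N within 0.4 mm. The arm's stiffness is about 15 N/mm, so 1 mm steps are safe. On to lid 2.

```bash
python3 -m pendant '{"travel":[[0,0,15],[6.7,-28.7,0],[6.7,-28.7,0],[6.7,-28.7,0],[0,0,-8],[0,0,0],[0,0,0]],"delta_rot":[[0,0,0],[0,0,0],[0,0,0],[0,0,0],[0,0,0],[0,0,0],[0,0,0]]}' >/dev/null && python3 ok.py 2.5 &&
python3 -m pendant '{"travel":[[0,0,-0.8],[0,0,0]],"delta_rot":[[0,0,0],[0,0,0]]}' >/dev/null && python3 ok.py 2.5 &&
python3 -m pendant '{"travel":[[0,0,-0.8],[0,0,0]],"delta_rot":[[0,0,0],[0,0,0]]}' >/dev/null && python3 ok.py 2.5 &&
python3 -m pendant '{"travel":[[0,0,-0.8],[0,0,0]],"delta_rot":[[0,0,0],[0,0,0]]}' >/dev/null && python3 ok.py 2.5 &&
python3 -m pendant '{"travel":[[0,0,-0.8],[0,0,0]],"delta_rot":[[0,0,0],[0,0,0]]}' >/dev/null && python3 ok.py 2.5 &&
python3 -m pendant '{"travel":[[0,0,-0.8],[0,0,0]],"delta_rot":[[0,0,0],[0,0,0]]}' >/dev/null && python3 ok.py 2.5 &&
python3 -m pendant '{"travel":[[0,0,-0.8],[0,0,0]],"delta_rot":[[0,0,0],[0,0,0]]}' >/dev/null && python3 ok.py 2.5 &&
python3 -m pendant '{"travel":[[0,0,-0.8],[0,0,0]],"delta_rot":[[0,0,0],[0,0,0]]}' >/dev/null && python3 ok.py 2.5 &&
python3 -m pendant '{"travel":[[0,0,-0.8],[0,0,0]],"delta_rot":[[0,0,0],[0,0,0]]}' >/dev/null && python3 ok.py 2.5 &&
python3 -m pendant '{"travel":[[0,0,-0.8],[0,0,0]],"delta_rot":[[0,0,0],[0,0,0]]}' >/dev/null && python3 ok.py 2.5
```

```text
t5.45 p [468.4  -48.54  49.92] F [ 0.14  0.18 -0.17] T [0.01 0.01 0.01] w0.1
t5.62 p [468.78 -48.11  49.58] F [0.37 0.69 0.38] T [ 0.04  0.04 -0.01] w-0.3
t5.78 p [468.98 -48.5   48.78] F [-0.1  -0.75 -0.9 ] T [ 0.03  0.06 -0.02] w0.0
t5.95 p [469.   -48.82  47.89] F [ 0.35 -0.47  0.85] T [-0.03  0.02  0.03] w0.0
t6.12 p [469.   -48.96  47.02] F [-0.71 -0.44 -0.3 ] T [-0.03  0.01 -0.01] w0.5
t6.28 p [468.98 -49.01  46.2 ] F [-0.98  0.42 -0.73] T [-0.01 -0.07  0.02] w0.2
t6.45 p [468.99 -49.01  45.41] F [ 0.04 -0.29 -0.37] T [-0.02 -0.02 -0.  ] w0.0
t6.62 p [468.98 -49.    44.59] F [-0.07 -0.05  0.41] T [ 0.02  0.03 -0.02] w-0.3
t6.78 p [469.07 -49.04  44.25] F [-0.98  0.65  4.77] T [0.07 0.27 0.07] w-0.0
```

Lid 2 is rigid too. Next, lid 3.

```bash
python3 -m pendant '{"travel":[[0,0,14],[6.6,-28.6,0],[6.6,-28.6,0],[6.6,-28.6,0],[0,0,-8],[0,0,0],[0,0,0]],"delta_rot":[[0,0,0],[0,0,0],[0,0,0],[0,0,0],[0,0,0],[0,0,0],[0,0,0]]}' >/dev/null && python3 ok.py 2.5 &&
python3 -m pendant '{"travel":[[0,0,-0.8],[0,0,0]],"delta_rot":[[0,0,0],[0,0,0]]}' >/dev/null && python3 ok.py 2.5 &&
python3 -m pendant '{"travel":[[0,0,-0.8],[0,0,0]],"delta_rot":[[0,0,0],[0,0,0]]}' >/dev/null && python3 ok.py 2.5 &&
python3 -m pendant '{"travel":[[0,0,-0.8],[0,0,0]],"delta_rot":[[0,0,0],[0,0,0]]}' >/dev/null && python3 ok.py 2.5 &&
python3 -m pendant '{"travel":[[0,0,-0.8],[0,0,0]],"delta_rot":[[0,0,0],[0,0,0]]}' >/dev/null && python3 ok.py 2.5 &&
python3 -m pendant '{"travel":[[0,0,-0.8],[0,0,0]],"delta_rot":[[0,0,0],[0,0,0]]}' >/dev/null && python3 ok.py 2.5 &&
python3 -m pendant '{"travel":[[0,0,-0.8],[0,0,0]],"delta_rot":[[0,0,0],[0,0,0]]}' >/dev/null && python3 ok.py 2.5 &&
python3 -m pendant '{"travel":[[0,0,-0.8],[0,0,0]],"delta_rot":[[0,0,0],[0,0,0]]}' >/dev/null && python3 ok.py 2.5 &&
python3 -m pendant '{"travel":[[0,0,-0.8],[0,0,0]],"delta_rot":[[0,0,0],[0,0,0]]}' >/dev/null && python3 ok.py 2.5 &&
python3 -m pendant '{"travel":[[0,0,-0.8],[0,0,0]],"delta_rot":[[0,0,0],[0,0,0]]}' >/dev/null && python3 ok.py 2.5
```

```text
t7.37 p [ 488.13 -134.1    49.39] F [0.05 0.69 0.54] T [-0.03 -0.    0.05] w-0.1
t7.53 p [ 488.65 -133.84   49.19] F [ 0.03  0.55 -0.11] T [-0.05 -0.02  0.01] w0.1
t7.70 p [ 488.82 -134.29   48.43] F [-0.08 -0.41  0.15] T [-0.01  0.01  0.01] w0.4
t7.87 p [ 488.82 -134.6    47.49] F [-0.26  0.1   0.08] T [ 0.    0.04 -0.04] w-0.1
t8.03 p [ 488.8  -134.78   46.63] F [-0.07 -0.4  -0.17] T [-0.   -0.02  0.02] w0.1
t8.20 p [ 488.88 -134.84   46.04] F [-1.09  1.33  2.83] T [0.08 0.1  0.02] w0.0
```

```bash
python3 -m pendant '{"travel":[[0,0,-0.4],[0,0,0]],"delta_rot":[[0,0,0],[0,0,0]]}' >/dev/null && python3 ok.py 4
```

```text
t8.37 p [ 488.91 -134.85   46.03] F [-2.1   1.21  6.26] T [ 0.14  0.3  -0.  ] w0.3
```

Lid 3 is rigid: 0.01 mm of give. Next, lid 6, whose edge point is (594,-111).

```bash
python3 -m pendant '{"travel":[[0,0,12],[26.3,6,0],[26.3,6,0],[26.3,6,0],[26.3,6,0],[0,0,-7.5],[0,0,0],[0,0,0]],"delta_rot":[[0,0,0],[0,0,0],[0,0,0],[0,0,0],[0,0,0],[0,0,0],[0,0,0],[0,0,0]]}' >/dev/null && python3 ok.py 2.5 &&
python3 -m pendant '{"travel":[[0,0,-0.8],[0,0,0]],"delta_rot":[[0,0,0],[0,0,0]]}' >/dev/null && python3 ok.py 2.5 &&
python3 -m pendant '{"travel":[[0,0,-0.8],[0,0,0]],"delta_rot":[[0,0,0],[0,0,0]]}' >/dev/null && python3 ok.py 2.5 &&
python3 -m pendant '{"travel":[[0,0,-0.8],[0,0,0]],"delta_rot":[[0,0,0],[0,0,0]]}' >/dev/null && python3 ok.py 2.5 &&
python3 -m pendant '{"travel":[[0,0,-0.8],[0,0,0]],"delta_rot":[[0,0,0],[0,0,0]]}' >/dev/null && python3 ok.py 2.5 &&
python3 -m pendant '{"travel":[[0,0,-0.8],[0,0,0]],"delta_rot":[[0,0,0],[0,0,0]]}' >/dev/null && python3 ok.py 2.5 &&
python3 -m pendant '{"travel":[[0,0,-0.8],[0,0,0]],"delta_rot":[[0,0,0],[0,0,0]]}' >/dev/null && python3 ok.py 2.5 &&
python3 -m pendant '{"travel":[[0,0,-0.8],[0,0,0]],"delta_rot":[[0,0,0],[0,0,0]]}' >/dev/null && python3 ok.py 2.5 &&
python3 -m pendant '{"travel":[[0,0,-0.8],[0,0,0]],"delta_rot":[[0,0,0],[0,0,0]]}' >/dev/null && python3 ok.py 2.5 &&
python3 -m pendant '{"travel":[[0,0,-0.8],[0,0,0]],"delta_rot":[[0,0,0],[0,0,0]]}' >/dev/null && python3 ok.py 2.5
```

```text
t9.03 p [ 592.95 -110.64   49.19] F [-0.32 -0.68  0.13] T [ 0.03 -0.02  0.04] w0.4
t9.20 p [ 593.3  -111.12   49.36] F [-0.47  0.03 -0.17] T [0.03 0.01 0.02] w0.3
t9.37 p [ 593.71 -111.03   48.61] F [0.06 0.25 0.97] T [-0.03 -0.05 -0.01] w-0.0
t9.53 p [ 593.96 -110.96   47.76] F [-0.21 -0.28  0.54] T [-0.06  0.03  0.02] w0.1
t9.70 p [ 593.99 -110.96   47.68] F [-3.13 -0.03  7.23] T [-0.    0.55 -0.04] w0.5
```

Lid 6 is rigid as well. Next, lid 5.

```bash
python3 -m pendant '{"travel":[[0,0,12],[-6.6,28.6,0],[-6.6,28.6,0],[-6.6,28.6,0],[0,0,-8],[0,0,0],[0,0,0]],"delta_rot":[[0,0,0],[0,0,0],[0,0,0],[0,0,0],[0,0,0],[0,0,0],[0,0,0]]}' >/dev/null && python3 ok.py 2.5 &&
python3 -m pendant '{"travel":[[0,0,-0.8],[0,0,0]],"delta_rot":[[0,0,0],[0,0,0]]}' >/dev/null && python3 ok.py 2.5 &&
python3 -m pendant '{"travel":[[0,0,-0.8],[0,0,0]],"delta_rot":[[0,0,0],[0,0,0]]}' >/dev/null && python3 ok.py 2.5 &&
python3 -m pendant '{"travel":[[0,0,-0.8],[0,0,0]],"delta_rot":[[0,0,0],[0,0,0]]}' >/dev/null && python3 ok.py 2.5 &&
python3 -m pendant '{"travel":[[0,0,-0.8],[0,0,0]],"delta_rot":[[0,0,0],[0,0,0]]}' >/dev/null && python3 ok.py 2.5 &&
python3 -m pendant '{"travel":[[0,0,-0.8],[0,0,0]],"delta_rot":[[0,0,0],[0,0,0]]}' >/dev/null && python3 ok.py 2.5 &&
python3 -m pendant '{"travel":[[0,0,-0.8],[0,0,0]],"delta_rot":[[0,0,0],[0,0,0]]}' >/dev/null && python3 ok.py 2.5 &&
python3 -m pendant '{"travel":[[0,0,-0.8],[0,0,0]],"delta_rot":[[0,0,0],[0,0,0]]}' >/dev/null && python3 ok.py 2.5 &&
python3 -m pendant '{"travel":[[0,0,-0.8],[0,0,0]],"delta_rot":[[0,0,0],[0,0,0]]}' >/dev/null && python3 ok.py 2.5 &&
python3 -m pendant '{"travel":[[0,0,-0.8],[0,0,0]],"delta_rot":[[0,0,0],[0,0,0]]}' >/dev/null && python3 ok.py 2.5
```

```text
t10.28 p [574.36 -25.42  50.59] F [ 0.53 -1.12 -0.1 ] T [-0.03 -0.03 -0.02] w-0.0
t10.45 p [574.56 -26.04  50.  ] F [0.26 0.56 0.51] T [-0.04 -0.05  0.01] w0.5
t10.62 p [574.33 -25.6   49.15] F [-0.02  0.4   0.85] T [-0.02 -0.03 -0.02] w-0.1
t10.78 p [574.22 -25.22  48.31] F [-0.54  0.33  0.39] T [-0.06  0.03 -0.03] w0.1
t10.95 p [574.17 -25.03  47.51] F [-0.24 -0.83 -0.14] T [ 0.02  0.01 -0.03] w0.0
t11.12 p [574.19 -24.98  46.68] F [-0.36  0.23 -0.03] T [-0.01  0.03  0.02] w0.3
t11.28 p [574.19 -24.98  45.91] F [-1.14  0.29  0.34] T [-0.04  0.01 -0.02] w-0.2
t11.45 p [574.2  -25.    45.09] F [-0.07 -0.27  0.6 ] T [-0.03 -0.03  0.02] w-0.2
t11.62 p [574.19 -25.02  44.31] F [ 0.66 -0.33  0.24] T [-0.06 -0.06 -0.03] w-0.2
t11.78 p [574.15 -25.06  43.56] F [-0.34 -0.51  0.88] T [-0.07  0.09 -0.02] w-0.0
```

```bash
python3 -m pendant '{"travel":[[0,0,-0.5],[0,0,0]],"delta_rot":[[0,0,0],[0,0,0]]}' >/dev/null && python3 ok.py 2.5 &&
python3 -m pendant '{"travel":[[0,0,-0.5],[0,0,0]],"delta_rot":[[0,0,0],[0,0,0]]}' >/dev/null && python3 ok.py 2.5 &&
python3 -m pendant '{"travel":[[0,0,-0.5],[0,0,0]],"delta_rot":[[0,0,0],[0,0,0]]}' >/dev/null && python3 ok.py 2.5
```

```text
t11.95 p [574.07 -25.05  43.09] F [-0.58 -0.8   1.71] T [-0.1   0.25 -0.01] w0.2
t12.12 p [574.08 -25.02  42.59] F [-1.75 -0.32  2.45] T [-0.1   0.28  0.02] w-0.1
t12.28 p [574.06 -25.06  42.09] F [-2.53 -1.56  3.3 ] T [-0.16  0.44 -0.01] w-0.2
```

Lid 5 gives softly, at about 1.6 N/mm over about 2 mm, so it's the loose one. I'll rock it slightly further and hold, then release.

```bash
python3 -m pendant '{"travel":[[0,0,-0.5],[0,0,0],[0,0,0]],"delta_rot":[[0,0,0],[0,0,0],[0,0,0]]}' >/dev/null; python3 ok.py; 
python3 -m pendant '{"travel":[[0,0,12],[0,0,0],[12.2,2.8,0],[12.2,2.8,0],[0,0,-7],[0,0,0],[0,0,0]],"delta_rot":[[0,0,0],[0,0,0],[0,0,0],[0,0,0],[0,0,0],[0,0,0],[0,0,0]]}' >/dev/null; python3 ok.py 2.5
```

```text
t12.53 p [574.09 -25.08  41.83] F [-3.81 -1.18  4.48] T [-0.2   0.62  0.04] w-0.3
t13.12 p [597.71 -19.3   45.57] F [-0.36  0.16 -0.26] T [-0.01 -0.    0.01] w-0.3
```

```bash
python3 -m pendant '{"travel":[[0,0,-1],[0,0,-1],[0,0,0]],"delta_rot":[[0,0,0],[0,0,0],[0,0,0]]}' >/dev/null && python3 ok.py 13 &&
python3 -m pendant '{"travel":[[0,0,-1],[0,0,0]],"delta_rot":[[0,0,0],[0,0,0]]}' >/dev/null && python3 ok.py 13 &&
python3 -m pendant '{"travel":[[0,0,-1],[0,0,0]],"delta_rot":[[0,0,0],[0,0,0]]}' >/dev/null && python3 ok.py 13 &&
python3 -m pendant '{"travel":[[0,0,-0.7],[0,0,0]],"delta_rot":[[0,0,0],[0,0,0]]}' >/dev/null && python3 ok.py 13 &&
python3 -m pendant '{"travel":[[0,0,-0.7],[0,0,0]],"delta_rot":[[0,0,0],[0,0,0]]}' >/dev/null && python3 ok.py 13 &&
python3 -m pendant '{"travel":[[0,0,-0.7],[0,0,0]],"delta_rot":[[0,0,0],[0,0,0]]}' >/dev/null && python3 ok.py 13 &&
python3 -m pendant '{"travel":[[0,0,-0.7],[0,0,0]],"delta_rot":[[0,0,0],[0,0,0]]}' >/dev/null && python3 ok.py 13 &&
python3 -m pendant '{"travel":[[0,0,-0.7],[0,0,0]],"delta_rot":[[0,0,0],[0,0,0]]}' >/dev/null && python3 ok.py 13 &&
python3 -m pendant '{"travel":[[0,0,-0.7],[0,0,0]],"delta_rot":[[0,0,0],[0,0,0]]}' >/dev/null && python3 ok.py 13 &&
python3 -m pendant '{"travel":[[0,0,-0.7],[0,0,0]],"delta_rot":[[0,0,0],[0,0,0]]}' >/dev/null && python3 ok.py 13 &&
python3 -m pendant '{"travel":[[0,0,-0.7],[0,0,0]],"delta_rot":[[0,0,0],[0,0,0]]}' >/dev/null && python3 ok.py 13
```

```text
t13.37 p [598.37 -19.52  44.66] F [ 0.81 -0.42 -0.46] T [-0.01 -0.03 -0.  ] w-0.4
t13.53 p [598.53 -19.51  44.03] F [-2.06 -0.35  2.75] T [-0.04  0.33  0.04] w0.1
t13.70 p [598.55 -19.53  43.13] F [-2.4  -0.71  5.73] T [-0.03  0.42  0.03] w0.1
t13.87 p [598.57 -19.55  42.48] F [-2.08 -0.05  4.82] T [-0.02  0.36 -0.01] w-0.0
t14.03 p [598.54 -19.54  41.77] F [-2.04 -0.63  4.99] T [-0.04  0.42  0.02] w-0.1
t14.20 p [598.57 -19.54  41.12] F [-2.9  -0.24  5.28] T [-0.06  0.42  0.01] w0.1
t14.37 p [598.54 -19.54  40.37] F [-2.65 -0.19  5.47] T [-0.02  0.42 -0.02] w-0.1
t14.53 p [598.55 -19.54  39.69] F [-1.75 -0.14  5.24] T [-0.06  0.42  0.02] w-0.5
t14.70 p [598.53 -19.55  38.99] F [-2.54 -0.01  5.39] T [-0.06  0.42  0.03] w0.0
t14.87 p [598.55 -19.52  38.43] F [-2.31  0.02  6.92] T [-0.03  0.45  0.03] w-0.5
t15.03 p [598.59 -19.55  38.26] F [-4.58 -0.34 11.44] T [ 0.02  0.72 -0.03] w-0.0
```

It reached its stop at 38.3 mm. I'll seat it at about 16 N, then release and re-check the same edge for rocking.

```bash
python3 -m pendant '{"travel":[[0,0,-0.4],[0,0,0],[0,0,0],[0,0,0]],"delta_rot":[[0,0,0],[0,0,0],[0,0,0],[0,0,0]]}' >/dev/null; python3 ok.py; 
python3 -m pendant '{"travel":[[0,0,12],[-12.2,-2.8,0],[-12.2,-2.8,0],[0,0,-9.5],[0,0,0],[0,0,0],[0,0,-0.8],[0,0,0]],"delta_rot":[[0,0,0],[0,0,0],[0,0,0],[0,0,0],[0,0,0],[0,0,0],[0,0,0],[0,0,0]]}' >/dev/null; python3 ok.py 2.5 && 
python3 -m pendant '{"travel":[[0,0,-0.8],[0,0,0]],"delta_rot":[[0,0,0],[0,0,0]]}' >/dev/null && python3 ok.py 2.5 &&
python3 -m pendant '{"travel":[[0,0,-0.5],[0,0,0]],"delta_rot":[[0,0,0],[0,0,0]]}' >/dev/null && python3 ok.py 2.5 &&
python3 -m pendant '{"travel":[[0,0,-0.5],[0,0,0]],"delta_rot":[[0,0,0],[0,0,0]]}' >/dev/null && python3 ok.py 2.5
```

```text
t15.37 p [598.59 -19.56  38.22] F [-5.64  0.36 13.92] T [-0.03  0.99 -0.03] w-0.2
t16.03 p [574.65 -24.97  38.24] F [-1.31 -0.97  3.05] T [-0.09  0.22 -0.  ] w0.0
```

```bash
python3 -m pendant '{"travel":[[0,0,-0.3],[0,0,0]],"delta_rot":[[0,0,0],[0,0,0]]}' >/dev/null; python3 ok.py; 
python3 -m pendant '{"travel":[[0,0,15],[0,0,30],[0,0,35],[0,0,35],[-30,0,0],[-30,0,0],[-30,0,0],[-30,0,0],[-30,0,0],[-30,0,0],[0,0,0],[0,0,0],[0,0,0],[0,0,0]],"delta_rot":[[0,0,0],[0,0,0],[0,0,0],[0,0,0],[0,0,0],[0,0,0],[0,0,0],[0,0,0],[0,0,0],[0,0,0],[0,0,0],[0,0,0],[0,0,0],[0,0,0]]}' >/dev/null; python3 ok.py
python3 - <<'E'
from h import *
a=eyes.get_image("side")[:,:,::-1]; cv2.imwrite("pics/end.png",np.vstack([cv2.imread("pics/side0.png")[90:390,100:400],a[90:390,100:400]]))
E
```

```text
t16.20 p [574.62 -24.99  38.17] F [-1.18 -0.85  4.6 ] T [-0.    0.21  0.03] w0.0
t17.37 p [395.39 -25.24 153.05] F [-0.77 -0.16 -0.52] T [-0.01 -0.03 -0.01] w0.1
```

View pics/end.png

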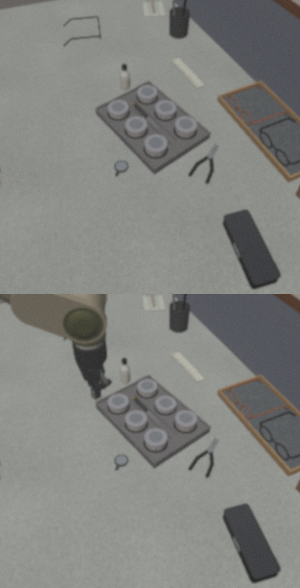

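The before and after views match: spray, lens, pliers, ruler and case have not moved, and the screwdriver is still in its channel. The arm hides the glasses, but it never went near them. The arm is clear of everything.

```bash
python3 -c "
from rig import close_job
close_job()"; python3 ok.py
```

```text
the job is handed in; nothing more can be done
the job is handed in; nothing more can be done
```

The loose lid was at place_5 (far row, middle). I pressed it down until it hit its stop, and handed the job in at about 17.4 s of the 64 s allowed.

- **Finding it:** I pressed near one edge of lids 1, 2, 3, 6 and 5 with closed fingertips. The first four were rigid, at 5 to 7 N with almost no give. Lid 5 gave about 2 mm at 3 to 4.5 N, an estimated tilt of more than 0.065 rad. I didn't need to test lid 4.
- **Pressing it home:** Pressed at its middle, the lid moved at about 5 N, against the 7 N expected. It went from about 44.1 to 38.2 mm above the desk, roughly 5.9 mm, and I seated it with about 14 N.
- **Last checks:** Pressed again at the edge that had rocked, the lid read 38.2 mm, the same as at its middle, and moved less than 0.1 mm between 3 and 4.6 N. So it is level and no longer rocks.
- **Other things:** The side view before and after shows the spray, lens, pliers, ruler, case and screwdriver where they were. The arm hid the glasses in the last picture, so I couldn't check them there, but it never came low near them. No check failed.

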